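# Vacuum hold test on a bench syringe

## Task

Get the bench syringe ready for a leak test and hold it: plug both ports with the stoppers that match them, the wide one in the wide port and the narrow one in the narrow port, each pushed fully home, upright and let go. Only then take the plunger handle, draw it out until its pointer is level with the mark tab, and keep it there: it springs back if released, so your program finishes while still gripping the handle steadily at the mark. Leave the bottle, the vial and the lidded pot where they stand.

Things in the scene. Friction and masses are not known exactly. Their poses are not given: they have to be found in the camera images.
- rig: Fixed syringe rig, yaw varies: grey base plate 115 (x) x 430 (y) x 12 mm, from x -45 to +70, y -270 to +160 mm. Clear barrel along y at x = 0, 36 mm across, axis 55 mm above the worktop, from y -115 to -20 mm. Ports and handle also at x = 0, white scale strip at x +34 mm. Plunger draws out along the rig's -y (roughly to the robot's right). Origin on the worktop.
- plunger (a joint): Travel of the plunger in m: 0 = home (as at the start), grows as it is drawn out along the rig's -y, stop at 0.09. It springs home when released: about 4 N of pull to start, plus 1.3 N for each 10 mm.
- handle (a point): Grip point on the upright black handle plate, moves with it: 115 mm above the worktop, mid-plate, at rig y -170 mm when home. Plate 40 mm wide (rig x), 10 mm thick (rig y), from 30 to 130 mm above the worktop. Grip it from above, fingers before and behind it along rig y: 50 mm is free between plate and barrel, barrel top at 73 mm.
- pointer (a point): Tip of the thin dark pointer (3 mm thick) sticking out sideways (rig +x) from the foot of the handle plate, 36 mm from the plate's middle, 32 mm above the worktop; same rig y as the plate's middle, moves with it.
- mark: Fixed dark steel tab, 10 x 10 x 20 mm, on the base plate beside the scale strip, a 3 mm thick blade at its top pointing in towards the strip. Origin 12 mm above the worktop, under the blade; axes parallel to the rig's, blade at y = 0. Level = pointer and mark at the same y along the rig. Its place along the scale varies: 45 to 70 mm of travel from home.
- port_wide_hole0 (a point): Centre of the mouth of the wide port: a round upright hole 41 mm across and 30 mm deep in a grey block 66 x 66 x 45 mm fixed on the base plate; mouth (block top) 57 mm above the worktop, z up. The two blocks stand in line with the barrel, 80 mm apart; which is nearer the barrel varies.
- port_narrow_hole0 (a point): Centre of the mouth of the narrow port: the same grey block with a round hole 29 mm across and 30 mm deep; mouth 57 mm above the worktop, z up.
- stopper_wide: Loose wide stopper, about 70 g, standing on its stem, 60 mm tall: dark tapered stem 20 mm long, 32 mm across at the foot, 37 under the flange; white flange 52 mm across, 5 mm thick; white round grip knob 36 mm across, 35 mm tall. Origin at the centre of the foot, z up. Fully home the flange lies on the block, origin 20 mm below the mouth.
- stopper_narrow: Loose narrow stopper, about 40 g, same build and heights: stem 20 mm across at the foot and 25 mm under the flange, flange 38 mm across, knob 26 mm across. Origin at the centre of the stem's foot, z up. Fully home, the origin is 20 mm below the mouth.
- bottle: Bystander: brown glass bottle with a cap, 60 mm across, 130 mm tall. Origin under its centre.
- vial: Bystander: small brown glass vial with a dark metal cap, 28 mm across, 50 mm tall. Origin under its centre.
- pot: Bystander: white enamel pot with a lid, 116 mm across, 124 mm tall. Origin under its centre.
There are look-alikes about, which are no part of the job. Leave any pink or red look-alike of the stopper_narrow alone.

How it is judged:
By the outcome, as a careful person would: the job done as asked, in the order asked, and still so for the second after the job is handed in, while the arm keeps its last pose, push and grip.
It also fails if it takes over 59 s, if anything falls off the work surface, if the arm or the gripper's body presses on something with over 40 N, if the wrist force passes 120 N, or if a joint passes its speed limit or range.

## Robot

A 6-joint arm with a two-finger parallel gripper is mounted at the origin on the work surface. World frame = base frame: x ahead of the robot, y to its left, z up, the work surface at z = 0. Lengths are in m, angles in rad, forces in N, time in s.
With the tool pointing down it reaches from about 0.3 to 0.875 m from the base axis. Payload 4.2 kg.
Tool frame: the origin (TCP) lies midway between the tips of the shut fingers; the grasp point (between the pads) lies behind it (ctrl.grip_point_offset is the x of the grasp point in the tool frame, in m); x points along the fingers, z is the direction in which the jaws open and shut, and the axes are right-handed (so a half turn about x gives the same grasp; the last joint's range is limited). The gripper opens to 85 mm and grips with 20 to 120 N. Pads are 22 mm wide; open, the fingers measure 114 mm over their backs; the gripper's body (76 mm by 85 mm) begins 54 mm behind the grasp point. The pads swing forward as they close: fully open they stand 13 mm farther back than shut.
Start: joints at [-1.349, 0.32, 1.565, -0, 1.257, -0.02], TCP at [0.138, -0.558, 0.205] pointing down, gripper open.
Joint ranges: [-3.11, 3.11], [-0.84, 2.01], [0.21, 2.61], [-1.34, 4.49], [0.05, 2.63], [-2.56, 2.56]. Speed limits (rad/s): [2.57, 2.57, 3.14, 3.14, 3.14, 3.14].

## Interface

Orientations are given as [roll, pitch, yaw] about the fixed x, y, z axes, in that order (R = Rz(yaw) Ry(pitch) Rx(roll)).
In Python, from cell import ctrl gives the robot as it stands.
- The arm moves only by the tool jog_arm, never from a script. Its argument "motion" is a list of rows, each a list of 3 entries, a list of its own where there are three numbers: the shift along the tool's x, y, z in units of 25 mm (1.0 is 25 mm), then the turn, a rotation vector about the tool's x, y, z in units of 5 degrees (1.0 is 5 degrees), then the opening, from -1 (shut) to 1 (fully open), so that 0 is half open. A call has 1 to 5 rows; each row shifts and turns the commanded pose from where the row before left it, along the tool's axes as they then stand; what a row does not reach is not made up. A row lasts 1/8 s, in which the tool goes at most 62.5 mm and 10.7 degrees, less where a joint would pass 70% of its speed; a pose out of reach is approached as far as the arm can. A call is refused whole if a number of a shift passes 1 or a number of a turn 1, either way. A call with a gripper value outside its range is refused whole. The fingers move at their own pace and stop on an object; "squeeze" is the grip in N (left out, the last holds). Time passes only in rows, so rows that do not move let the fingers close. It gives the time, the measured TCP pose, the force and the opening at its end, in the units of the state.
- ctrl.state(): the state, without advancing time (a new reading comes with each control period).
- ctrl.get_image(name): name is "scene" or "side" or "wrist"; returns (picture, depth): 420x560x3 uint8, blue, green, red; 420x560 float32, m along the optical axis (not along the pixel's ray), 0 where there is no reading.
- ctrl.camera_info(name): a dict with "fx", "fy", "cx", "cy" (pixels), "R" (3x3) and "t" (3): a world point X has camera coordinates R X + t. Camera axes: x right, y down, z forward; pixel columns grow to the right and rows downward; lengths in m; the calibration is good to about 2 mm. A picture is of the moment at which its call begins: read the wrist's pose just before it. camera_info takes no time and is no camera call; for the wrist camera it gives the pose at the moment of the call.
- ctrl.finish_job(): hands the job in, once; it reports no verdict.
Trained networks look in the newest picture that a camera, given by its name, has taken for a name from the list of things; names that differ only in an ending like _2 or _b are one class to them, and where a whole thing is asked for, a point or a joint stands for the part that bears it (a point fixed in the world has none). Each returns a list of dicts, best first, with "conf" (0 to 1); they miss things now and then, are a little off and sometimes report something else, mostly with a low value. They report only what shows in the picture. A call takes as long as a camera call. They do not tell look-alikes from the thing itself.
- ctrl.cut_out(thing, camera): "region" (420x560 bool, what is visible of it) and "rect" ([left, top, right, bottom] in pixels, round what is visible of it).
The state is a dict: "clock": time; "qpos": joint angles; "qd": joint speeds; "joint_efforts": joint torques, N m; "eef_pos": TCP position; "ee_rot": TCP orientation; "contact_force": force on the tool from outside, world axes, zero at the start; "ft_torque": the same for the moment, N m; "gripper_width": finger opening in m.
Only numpy, scipy, OpenCV 4.12 (cv2) and the standard library are available. Lean on these libraries where they do the work, as an engineer would, in place of code of your own. Each camera call takes 0.05 s, during which the arm holds its last target. There are 200 camera calls.

## Working session

There is one attempt and no reset: what is moved stays moved. The work goes in short steps, Python scripts to look and compute and a tool call to move; the robot and the scene stay as the last step left them, time stands still between calls to the robot, and variables do not carry over. Pictures are saved under pics/ and viewed, about 8 in all and at most 12, crops included, and the job is handed in when it is done.

Besides the shell and the picture viewer there is one more tool, called after "Emit:" in YAML: its name, and indented under it one key for each argument. jog_arm: Moves the arm, as the interface text tells. Its arguments: {"type":"object","properties":{"motion":{"type":"array"},"squeeze":{"type":"number"}},"required":["motion"]}

```bash
mkdir -p pics; ls; cat > h.py <<'E'
import numpy as np, cv2
from cell import ctrl
from scipy.spatial.transform import Rotation as Ro
def snap(n,f=None):
    im,d=ctrl.get_image(n); ci=ctrl.camera_info(n)
    if f: cv2.imwrite('pics/'+f,im)
    return im,d,ci
def pts(d,ci,mask):
    v,u=np.nonzero(mask&(d>0)); z=d[v,u]
    P=np.c_[(u-ci['cx'])/ci['fx']*z,(v-ci['cy'])/ci['fy']*z,z]
    return (P-ci['t'])@np.array(ci['R'])
E
python3 - <<'E'
from h import *
print(ctrl.state(), ctrl.grip_point_offset)
ims=[]
for n in ['scene','side']:
    im,d,ci=snap(n,n+'0.png'); np.savez('pics/'+n+'0.npz',d=d,im=im,**{k:np.array(v) for k,v in ci.items()})
    for t in ['rig','stopper_wide','stopper_narrow','mark','handle','pointer','bottle','vial','pot']:
        for r in ctrl.cut_out(t,n)[:3]:
            if r['conf']<.2: continue
            P=pts(d,ci,r['region'])
            print(n,t,round(r['conf'],2),r['rect'],len(P),np.round(np.median(P,0),3),np.round(P.min(0),3),np.round(P.max(0),3)) if len(P) else print(n,t,r['conf'],r['rect'])
E
```

```text
pics
{'clock': 0.0, 'qpos': array([-1.34901843e+00,  3.20330563e-01,  1.56567941e+00,  8.32091977e-06,
        1.25735256e+00, -2.00193412e-02]), 'qd': array([-1.01865146e-03, -6.54838014e-04, -1.96443585e-04, -6.23362546e-05,
       -2.00587830e-03, -1.21076723e-04]), 'joint_efforts': array([ 4.58726772e-04, -4.15521133e+01, -2.34161872e+01,  1.00887971e-04,
        8.31112324e-03,  2.63351687e-06]), 'eef_pos': array([ 0.13756365, -0.55778001,  0.20395992]), 'ee_rot': array([3.11710356, 1.56902643, 1.7881019 ]), 'contact_force': array([-0.06338514,  0.2689374 ,  0.19884902]), 'ft_torque': array([ 0.00665413, -0.00953752,  0.00452333]), 'gripper_width': 0.08570082354644107} -0.0187
scene rig 0.74 [246.1, 190.4, 376.4, 294.0] 4413 [ 0.611 -0.066  0.011] [ 0.533 -0.202 -0.003] [0.677 0.227 0.132]
scene rig 0.34 [275.3, 219.5, 299.1, 249.9] 413 [ 0.588 -0.102  0.079] [ 0.563 -0.106  0.01 ] [ 0.605 -0.036  0.132]
scene stopper_wide 0.61 [283.7, 170.1, 302.2, 194.2] 271 [0.462 0.107 0.036] [ 0.432  0.091 -0.005] [0.483 0.142 0.062]
scene stopper_narrow 0.77 [190.9, 234.1, 202.3, 247.8] 16
[... 1525 characters left out ...]
ark 0.65 [293.3, 297.6, 306.4, 327.5] 305 [ 0.444 -0.313  0.033] [ 0.434 -0.321 -0.   ] [ 0.479 -0.284  0.054]
side handle 0.59 [290.5, 208.2, 309.7, 247.5] 564 [ 0.582 -0.098  0.083] [ 0.562 -0.103  0.012] [ 0.631 -0.037  0.134]
side pointer 0.88 [289.2, 207.3, 309.2, 245.3] 509 [ 0.582 -0.098  0.086] [ 0.562 -0.103  0.034] [ 0.605 -0.039  0.134]
side vial 0.82 [293.5, 297.2, 306.6, 325.1] 283 [ 0.443 -0.313  0.036] [ 0.434 -0.321 -0.002] [ 0.463 -0.258  0.054]
side vial 0.34 [265.0, 261.4, 280.5, 286.5] 257 [ 0.452 -0.178  0.039] [ 0.438 -0.19   0.003] [ 0.473 -0.156  0.065]
side pot 0.78 [330.3, 288.7, 390.4, 363.1] 3689 [ 0.491 -0.44   0.098] [ 0.454 -0.476 -0.001] [ 0.595 -0.264  0.127]
```

```bash
python3 - <<'E'
import cv2,numpy as np
a=cv2.imread('pics/scene0.png')[100:360,130:390]; b=cv2.imread('pics/side0.png')[170:380,180:400]
cv2.imwrite('pics/v1.png',cv2.resize(a,None,fx=2.3,fy=2.3,interpolation=cv2.INTER_CUBIC))
cv2.imwrite('pics/v2.png',cv2.resize(b,None,fx=2.7,fy=2.7,interpolation=cv2.INTER_CUBIC))
E
```

```text
(no output)
```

View pics/v1.png

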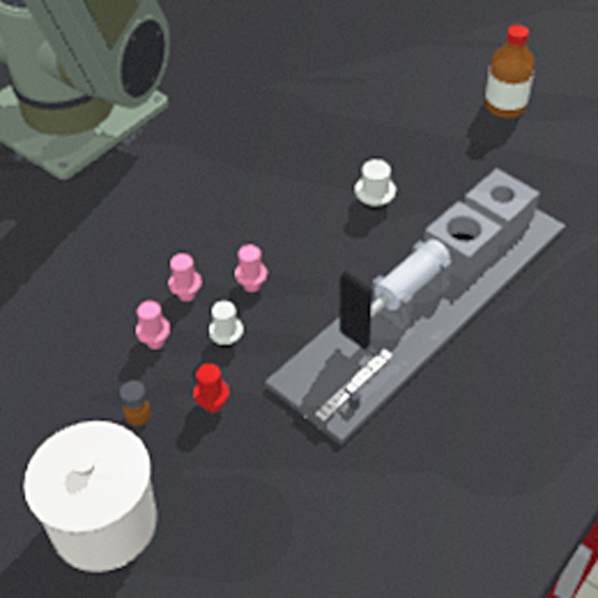

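View pics/v2.png

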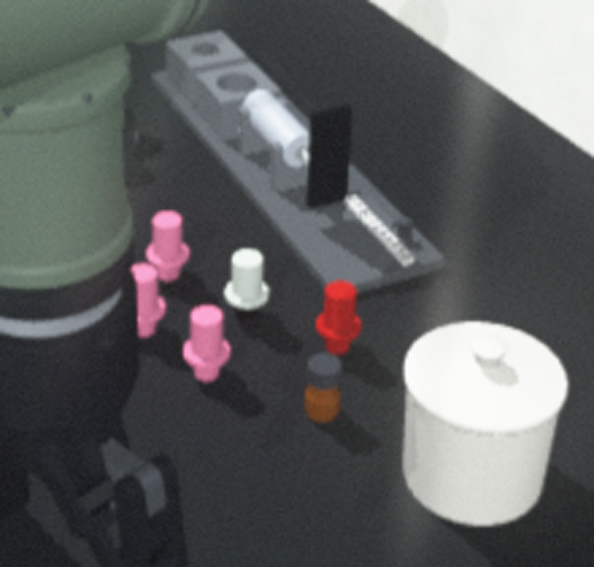

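```bash
cat >> h.py <<'E'
def circ(P):  # circle fit xy
    A=np.c_[2*P[:,:2],np.ones(len(P))]; s=np.linalg.lstsq(A,(P[:,:2]**2).sum(1),rcond=None)[0]
    return s[:2],np.sqrt(s[2]+s[0]**2+s[1]**2)
E
python3 - <<'E'
from h import *
for n in ['scene','side']:
    f=np.load(f'pics/{n}0.npz'); d=f['d'];im=f['im'];ci={k:f[k] for k in f}
    P=pts(d,ci,np.ones_like(d,bool)); C=im[d>0].astype(int)
    def sel(c,r,z0,z1): return P[(np.hypot(P[:,0]-c[0],P[:,1]-c[1])<r)&(P[:,2]>z0)&(P[:,2]<z1)]
    for nm,c in dict(wide=(.462,.107),nar=(.463,-.181),p1=(.398,-.231),p2=(.428,-.097),red=(.5,-.255),vial=(.45,-.313)).items():
        m=(np.hypot(P[:,0]-c[0],P[:,1]-c[1])<.04)
        K=P[m&(P[:,2]>.055)&(P[:,2]<.068)];col=np.median(C[m&(P[:,2]>.04)],0) if m.any() else 0
        if len(K)>5: print(n,nm,len(K),K.mean(0).round(4),(K.max(0)-K.min(0)).round(3),col)
    # blocks top
    m=(P[:,0]>.5)&(P[:,0]<.72)&(P[:,1]>.08)&(P[:,1]<.28)&(P[:,2]>.052)&(P[:,2]<.062)
    T=P[m]
    if len(T)>50:
        print(n,'tops',len(T),cv2.minAreaRect((T[:,:2]*1000).astype(np.float32)),np.median(T[:,2]))
    m=(P[:,0]>.48)&(P[:,0]<.75)&(P[:,1]>-.25)&(P[:,1]<.3)&(P[:,2]>.008)&(P[:,2]<.016)
    T=P[m]; print('base',len(T),cv2.minAreaRect((T[:,:2]*1000).astype(np.float32)))
    H=sel((.584,-.1),.06,.1,.14); H=H[H[:,1]<-.05]; print('handle',len(H),H.min(0),H.max(0)); 
    print(np.polyfit(H[:,0],H[:,1],1))
E
```

```text
scene wide 81 [0.4553 0.1168 0.0577] [0.037 0.036 0.007] [234. 238. 234.]
scene nar 63 [ 0.4571 -0.1744  0.0579] [0.025 0.024 0.007] [221.5 229.5 222.5]
scene p1 63 [ 0.3915 -0.2256  0.0579] [0.026 0.023 0.008] [185.  145.5 243. ]
scene p2 49 [ 0.4226 -0.0915  0.0579] [0.025 0.023 0.007] [181.  141.  238.5]
scene red 72 [ 0.5021 -0.2489  0.0581] [0.026 0.025 0.006] [ 37.  40. 209.]
scene tops 534 ((601.70458984375, 147.30062866210938), (136.9091339111328, 67.93247985839844), 85.766357421875) 0.05462303311790585
base 2702 ((605.2461547851562, 15.167770385742188), (430.3550720214844, 115.99225616455078), 85.64419555664062)
handle 140 [ 0.56348083 -0.1055135   0.10002718] [ 0.60371957 -0.09145215  0.13152568]
[-0.0353714  -0.07976538]
side nar 83 [ 0.4552 -0.172   0.0605] [0.025 0.026 0.01 ] [204. 210. 201.]
side p1 92 [ 0.3891 -0.2234  0.0606] [0.024 0.026 0.009] [161.5 125.5 217. ]
side p2 74 [ 0.421  -0.0902  0.0611] [0.027 0.027 0.01 ] [161.  125.5 214.5]
side red 91 [ 0.5002 -0.2472  0.0605] [0.026 0.027 0.009] [ 46.   46.  173.5]
side tops 468 ((602.3929443359375, 150.6558837890625), (141.99131774902344, 70.36975860595703), 86.61932373046875) 0.05878137271193008
base 1751 ((599.2088012695312, -15.785018920898438), (494.9455261230469, 146.59918212890625), 81.39169311523438)
handle 196 [ 0.56240111 -0.10302571  0.10027367] [ 0.60361295 -0.08706263  0.13448919]
[-0.09776563 -0.04041774]
  return _methods._mean(a, axis=axis, dtype=dtype,
  ret = um.true_divide(
```

```bash
cat >> h.py <<'E'
O=np.array([.597,.071]); YAW=np.radians(-4.36)
Rg=np.array([[np.cos(YAW),-np.sin(YAW)],[np.sin(YAW),np.cos(YAW)]])
def rig2w(p): return O+Rg@np.array(p)
def tool():
    s=ctrl.state(); return s,Ro.from_euler('xyz',s['ee_rot']).as_matrix()
def delta(tgt,jaw=YAW):
    """units along tool axes (after levelling/aligning), turn needed in units"""
    s,R=tool(); zw=R[:,2]; j=np.array([np.cos(jaw),np.sin(jaw),0]); j=j if j@zw>0 else -j
    x=np.array([0,0,-1.]); Rt=np.c_[x,np.cross(j,x),j]
    rv=Ro.from_matrix(R.T@Rt).as_rotvec()
    d=np.array(tgt)-s['eef_pos']
    print('t',round(s['clock'],2),'pos',s['eef_pos'].round(4),'F',s['contact_force'].round(1),'w',round(s['gripper_width'],4))
    print('turn units',(np.degrees(rv)/5).round(2),'shift units now',(R.T@d/.025).round(2),'aligned',(Rt.T@d/.025).round(2))
    print('tool y,z world',R[:,1].round(3),R[:,2].round(3))
E
python3 - <<'E'
from h import *
delta([.457,-.174,.15]); print(rig2w([0,.036]),rig2w([0,.116]),rig2w([0,-.17]))
print(ctrl.camera_info('wrist'))
E
```

```text
t 1.0 pos [ 0.1377 -0.5583  0.2049] F [0.  0.  0.3] w 0.0853
turn units [-14.36   0.     0.  ] shift units now [  2.19  16.08 -11.87] aligned [ 2.19 16.3  11.57]
tool y,z world [ 0.971  0.239 -0.   ] [ 0.239 -0.971  0.   ]
[0.59973683 0.10689582] [0.60581866 0.1866643 ] [ 0.5840761  -0.09850803]
{'fx': 378.29948408317, 'fy': 378.29948408317, 'cx': 284.0191500836986, 'cy': 205.67931122353286, 'R': array([[ 0.2383653 , -0.97117467, -0.00131901],
       [-0.92223844, -0.22677966,  0.31312497],
       [-0.30439816, -0.07342169, -0.94971102]]), 't': array([-0.57534046, -0.03860957,  0.38124605])}
```

Emit:
jog_arm:
  motion:
    - [[0.1, 1, -0.74], [0, 0, 0], 0.5]
    - [[0.1, 1, -0.74], [0, 0, 0], 0.5]
    - [[0.1, 1, -0.74], [0, 0, 0], 0.5]
    - [[0.1, 1, -0.74], [0, 0, 0], 0.5]
    - [[0.1, 1, -0.74], [0, 0, 0], 0.5]

```text
clock: 1.62
eef_pos: [0.2375, -0.4378, 0.1924]
ee_rot: [0.33, 1.57, -0.999]
contact_force: [-0.1, -0.4, -0.8]
gripper_width: 0.064
```

Emit:
jog_arm:
  motion:
    - [[0.1, 1, -0.74], [0, 0, 0], 0.5]
    - [[0.1, 1, -0.74], [0, 0, 0], 0.5]
    - [[0.1, 1, -0.74], [0, 0, 0], 0.5]
    - [[0.1, 1, -0.74], [0, 0, 0], 0.5]
    - [[0.1, 1, -0.74], [0, 0, 0], 0.5]

```text
clock: 2.25
eef_pos: [0.3367, -0.3181, 0.1799]
ee_rot: [0.451, 1.57, -0.878]
contact_force: [0.1, 0.5, -0.2]
gripper_width: 0.064
```

Emit:
jog_arm:
  motion:
    - [[0, 1, -0.74], [-1, 0, 0], 0.5]
    - [[0, 1, -0.64], [-1, 0, 0], 0.5]
    - [[0, 0.9, -0.54], [-1, 0, 0], 0.5]
    - [[0, 0.9, -0.4], [-1, 0, 0], 0.5]
    - [[0, 0.9, -0.3], [-1, 0, 0], 0.5]

```text
clock: 2.88
eef_pos: [0.4195, -0.2111, 0.1799]
ee_rot: [0.184, 1.57, -0.705]
contact_force: [-0.2, 0.1, 0.2]
gripper_width: 0.064
```

Emit:
jog_arm:
  motion:
    - [[0, 0.5, 0], [-1, 0, 0], 0.5]
    - [[0, 0, 0], [-1, 0, 0], 0.5]
    - [[0, 0, 0], [-1, 0, 0], 0.5]
    - [[0, 0, 0], [-1, 0, 0], 0.5]
    - [[0, 0, 0], [-1, 0, 0], 0.5]

```text
clock: 3.5
eef_pos: [0.4287, -0.204, 0.1799]
ee_rot: [-0.279, 1.57, -0.733]
contact_force: [-0.3, -0.4, -0.9]
gripper_width: 0.0639
```

Emit:
jog_arm:
  motion:
    - [[0, 0, 0], [-1, 0, 0], 0.5]
    - [[0, 0, 0], [-1, 0, 0], 0.5]
    - [[0, 0, 0], [-1, 0, 0], 0.5]
    - [[0, 0, 0], [-1, 0, 0], 0.5]
    - [[0, 0, 0], [-0.36, 0, 0], 0.5]

```text
clock: 4.12
eef_pos: [0.4287, -0.204, 0.1799]
ee_rot: [-0.604, 1.571, -0.68]
contact_force: [-0.8, 0.1, -0.3]
gripper_width: 0.0642
```

```bash
python3 - <<'E'
from h import *
im,d,ci=snap('wrist','w1.png'); P=pts(d,ci,np.ones_like(d,bool)); C=im[d>0].astype(int)
sat=C.max(1)-C.min(1)
m=(np.hypot(P[:,0]-.457,P[:,1]+.174)<.05)&(P[:,2]>.053)&(P[:,2]<.066)&(sat<50)
K=P[m]; print(len(K),K.mean(0),K.max(0)-K.min(0))
delta([K[:,0].mean(),K[:,1].mean(),.022])
E
```

```text
882 [ 0.45818477 -0.16897342  0.05904271] [0.02481836 0.02482767 0.00819464]
t 4.17 pos [ 0.4287 -0.204   0.1799] F [-0.6 -0.7  0.3] w 0.0641
turn units [0.02 0.   0.  ] shift units now [6.31 1.49 1.07] aligned [6.31 1.49 1.07]
tool y,z world [ 0.075  0.997 -0.   ] [ 0.997 -0.075  0.   ]
```

View pics/w1.png

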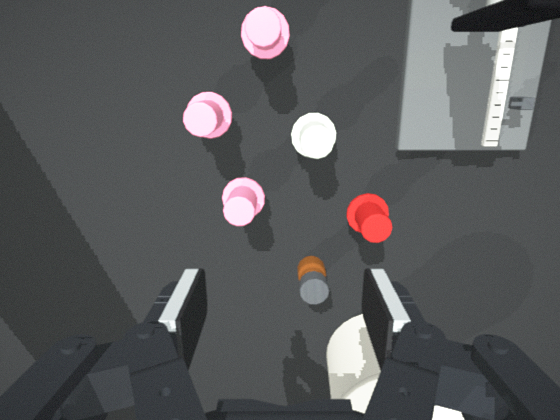

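Emit:
jog_arm:
  motion:
    - [[0.6, 0.8, 0.6], [0, 0, 0], 0.4]
    - [[0.9, 0.66, 0.47], [0, 0, 0], 0.4]
    - [[1, 0, 0], [0, 0, 0], 0.4]
    - [[1, 0, 0], [0, 0, 0], 0.4]
    - [[1, 0, 0], [0, 0, 0], 0.4]

```text
clock: 4.8
eef_pos: [0.4583, -0.1696, 0.0666]
ee_rot: [-0.472, 1.57, -0.549]
contact_force: [-0.3, 0.3, -0.0]
gripper_width: 0.0597
```

```bash
python3 - <<'E'
from h import *
im,d,ci=snap('wrist','w2.png'); P=pts(d,ci,np.ones_like(d,bool)); C=im[d>0].astype(int)
sat=C.max(1)-C.min(1)
m=(np.hypot(P[:,0]-.457,P[:,1]+.17)<.03)&(P[:,2]>.057)&(P[:,2]<.066)&(sat<50)&(C.min(1)>140)
K=P[m]; print(len(K),K.mean(0),K.max(0)-K.min(0))
delta([K[:,0].mean(),K[:,1].mean(),.022])
E
```

```text
217 [ 0.45548768 -0.16828347  0.05726605] [0.02305684 0.0230386  0.00134357]
t 4.85 pos [ 0.456  -0.1687  0.0637] F [-1.4  0.7 -2. ] w 0.0597
turn units [-0.01 -0.07 -0.02] shift units now [ 1.67  0.01 -0.01] aligned [ 1.67  0.02 -0.02]
tool y,z world [0.077 0.997 0.002] [ 0.997 -0.077 -0.006]
```

View pics/w2.png

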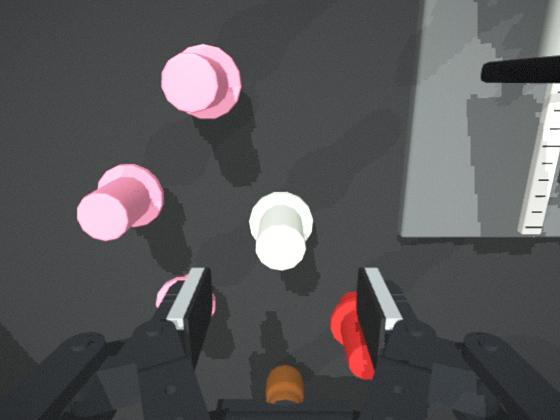

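Emit:
jog_arm:
  motion:
    - [[0.85, 0, 0], [0, 0, 0], 0.4]
    - [[0.8, 0, 0], [0, 0, 0], 0.4]
    - [[0, 0, 0], [0, 0, 0], 0.4]
    - [[0, 0, 0], [0, 0, 0], -0.6]
    - [[0, 0, 0], [0, 0, 0], -0.6]
  squeeze: 40

```text
clock: 5.48
eef_pos: [0.4588, -0.1699, 0.0271]
ee_rot: [-0.337, 1.569, -0.413]
contact_force: [-1.3, 0.6, 6.5]
gripper_width: 0.0246
```

Emit:
jog_arm:
  motion:
    - [[0, 0, 0], [0, 0, 0], -0.8]
    - [[0, 0, 0], [0, 0, 0], -0.8]
    - [[0, 0, 0], [0, 0, 0], -0.8]
    - [[-0.8, 0, 0], [0, 0, 0], -0.8]
    - [[-1, 0, 0], [0, 0, 0], -0.8]

```text
clock: 6.1
eef_pos: [0.4576, -0.1694, 0.0712]
ee_rot: [2.883, 1.569, 2.807]
contact_force: [1.3, -0.2, -1.1]
gripper_width: 0.0233
```

```bash
python3 - <<'E'
from h import *
delta([*rig2w([0,.116]),.16])
E
```

```text
t 6.1 pos [ 0.4576 -0.1694  0.0712] F [ 1.3 -0.2 -1.1] w 0.0233
turn units [ 0.   -0.02 -0.  ] shift units now [-3.55 14.65  4.83] aligned [-3.55 14.65  4.83]
tool y,z world [0.076 0.997 0.   ] [ 0.997 -0.076 -0.001]
```

Emit:
jog_arm:
  motion:
    - [[-1, 0.9, 0], [0, 0, 0], -0.8]
    - [[-1, 1, 0], [0, 0, 0], -0.8]
    - [[-0.8, 1, 0.2], [0, 0, 0], -0.8]
    - [[-0.75, 1, 0.4], [0, 0, 0], -0.8]
    - [[0, 1, 0.4], [0, 0, 0], -0.8]

```text
clock: 6.72
eef_pos: [0.4936, -0.0487, 0.1616]
ee_rot: [-0.076, 1.567, -0.152]
contact_force: [-0.3, -1.2, -0.0]
gripper_width: 0.0228
```

Emit:
jog_arm:
  motion:
    - [[0, 1, 0.4], [0, 0, 0], -0.8]
    - [[0, 1, 0.4], [0, 0, 0], -0.8]
    - [[0, 1, 0.4], [0, 0, 0], -0.8]
    - [[0, 1, 0.4], [0, 0, 0], -0.8]
    - [[0, 1, 0.4], [0, 0, 0], -0.8]

```text
clock: 7.35
eef_pos: [0.5518, 0.0723, 0.1597]
ee_rot: [-2.522, 1.571, -2.598]
contact_force: [0.9, -1.2, -0.1]
gripper_width: 0.023
```

Emit:
jog_arm:
  motion:
    - [[0, 1, 0.4], [0, 0, 0], -0.8]
    - [[0, 1, 0.4], [0, 0, 0], -0.8]
    - [[0, 1, 0.4], [0, 0, 0], -0.8]
    - [[0, 0.5, 0.2], [0, 0, 0], -0.8]

```text
clock: 7.85
eef_pos: [0.5934, 0.1571, 0.1595]
ee_rot: [-2.549, 1.57, -2.624]
contact_force: [-0.1, -0.0, -0.6]
gripper_width: 0.0234
```

```bash
python3 - <<'E'
from h import *
delta([*rig2w([0,.116]),.16])
im,d,ci=snap('wrist','w3.png'); P=pts(d,ci,np.ones_like(d,bool))
np.savez('pics/w3.npz',P=P,d=d)
m=(abs(P[:,2]-.057)<.006)&(P[:,0]>.5)&(P[:,0]<.7)&(P[:,1]>.03)
T=P[m]; print(len(T),cv2.minAreaRect((T[:,:2]*1000).astype(np.float32)),np.median(T[:,2]))
im2,d2,c2=snap('scene')
a=cv2.resize(im2[130:240,270:400],None,fx=3,fy=3)
o=np.zeros((600,800,3),np.uint8); o[:420,:400]=im[:,80:480]; o[:330,400:790]=a
cv2.imwrite('pics/w3b.png',o)
E
```

```text
t 7.85 pos [0.5934 0.1571 0.1595] F [-0.1 -0.  -0.6] w 0.0234
turn units [ 0.01 -0.    0.  ] shift units now [-0.02  1.22  0.41] aligned [-0.02  1.22  0.41]
tool y,z world [ 0.075  0.997 -0.   ] [ 0.997 -0.075 -0.   ]
8834 ((602.6012573242188, 124.21331787109375), (190.46351623535156, 66.37894439697266), 85.5735092163086) 0.05631083523832227
```

View pics/w3b.png

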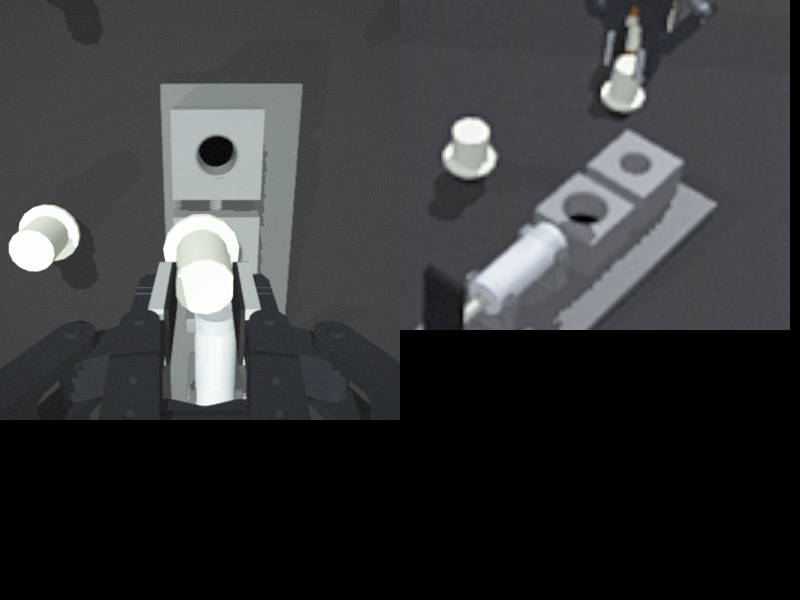

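```bash
python3 - <<'E'
from h import *
f=np.load('pics/w3.npz'); d=f['d'];P=f['P']; im=cv2.imread('pics/w3.png'); C=im[d>0].astype(int)
U=np.argwhere(d>0)
T=P[(abs(P[:,2]-.0563)<.004)&(U[:,0]<203)&(U[:,0]>105)&(U[:,1]>245)&(U[:,1]<350)]
r=cv2.minAreaRect((T[:,:2]*1000).astype(np.float32)); print('narrow block',len(T),r,'rig',Rg.T@(np.array(r[0])/1000-O))
H=P[(U[:,0]>135)&(U[:,0]<175)&(U[:,1]>275)&(U[:,1]<318)&(P[:,2]<.045)]
# rim: dark hole contour at mouth plane
g=cv2.cvtColor(im,cv2.COLOR_BGR2GRAY); mz=np.zeros_like(d); mz[d>0]=P[:,2]
hm=(mz<.052)&(np.add.outer(np.arange(420),np.zeros(560))>125)&(np.add.outer(np.arange(420),np.zeros(560))<185)
hm[:,:265]=0;hm[:,330:]=0
v,u=np.nonzero(hm); ci=ctrl.camera_info('wrist')
def plane(u,v,z):
    R=np.array(ci['R']);c=-R.T@ci['t'];ray=R.T@np.array([(u-ci['cx'])/ci['fx'],(v-ci['cy'])/ci['fy'],1]);return c+ray*(z-c[2])/ray[2]
cs,_=cv2.findContours(hm.astype(np.uint8),0,1); c=max(cs,key=cv2.contourArea)[:,0]
Q=np.array([plane(a,b,.057) for a,b in c]); cc,rr=cv2.minEnclosingCircle((Q[:,:2]*1000).astype(np.float32)); print('hole',cc,rr, 'rig',Rg.T@(np.array(cc)/1000-O))
s,R=tool()
W=(C.min(1)>150)&(U[:,1]>235)&(U[:,1]<330)&(U[:,0]>205)&(U[:,0]<320)&(P[:,2]>.13)
K=(P[W]-s['eef_pos']); print(len(K),K.min(0),K.max(0))
h=K[:,2]; 
for lo,hi in [(h.max()-.004,h.max())]+[(-.02+i*.005,-.015+i*.005) for i in range(11)]:
    k=K[(h>=lo)&(h<hi)]
    if len(k)>20: print(round(lo,3),len(k),k.mean(0).round(4),k.min(0).round(4),k.max(0).round(4))
E
```

```text
narrow block 7086 ((607.3818969726562, 186.0592803955078), (66.32813262939453, 66.4292221069336), 85.74282836914062) rig [0.00160471 0.11551557]
hole (606.6002197265625, 186.11892700195312) 14.522276878356934 rig [0.00082076 0.11551562]
6644 [-0.01762584 -0.01214797 -0.00822979] [0.02112019 0.020287   0.06703612]
0.063 75 [0.0028 0.0105 0.0636] [-0.0126  0.0071  0.063 ] [0.0173 0.0137 0.0663]
-0.01 84 [ 0.003   0.0163 -0.006 ] [-0.0171 -0.0038 -0.0082] [ 0.019   0.0201 -0.005 ]
-0.005 1541 [ 0.0013  0.0102 -0.0028] [-0.0176 -0.0066 -0.005 ] [ 0.0197  0.0203 -0.    ]
0.0 192 [0.0013 0.0117 0.0024] [-0.0106  0.0056  0.0001] [0.0135 0.0142 0.005 ]
0.005 216 [0.0016 0.0116 0.0076] [-0.0105  0.0053  0.005 ] [0.0137 0.0144 0.01  ]
0.01 218 [0.0017 0.0116 0.0126] [-0.0104  0.0052  0.01  ] [0.0139 0.0144 0.015 ]
0.015 256 [0.0021 0.0116 0.0175] [-0.0099  0.0053  0.015 ] [0.0142 0.0143 0.02  ]
0.02 257 [0.0024 0.0118 0.0225] [-0.0091  0.0056  0.02  ] [0.0141 0.0142 0.025 ]
0.025 291 [0.0024 0.0118 0.0277] [-0.0149 -0.004   0.025 ] [0.0204 0.0142 0.03  ]
0.03 2733 [0.0024 0.0026 0.0321] [-0.015  -0.0121  0.03  ] [0.0211 0.0144 0.0349]
```

Emit:
jog_arm:
  motion:
    - [[0.2, 0.6, 0.2], [0, 0, 0], -0.8]
    - [[0.8, 0.54, 0.18], [0, 0, 0], -0.8]
    - [[0.8, 0, 0], [0, 0, 0], -0.8]
    - [[0.8, 0, 0], [0, 0, 0], -0.8]
    - [[0, 0, 0], [0, 0, 0], -0.8]

```text
clock: 8.57
eef_pos: [0.6031, 0.1836, 0.0918]
ee_rot: [-2.778, 1.565, -2.854]
contact_force: [-0.5, -1.0, -0.3]
gripper_width: 0.0232
```

Emit:
jog_arm:
  motion:
    - [[0.4, 0, 0], [0, 0, 0], -0.8]
    - [[0.4, 0, 0], [0, 0, 0], -0.8]
    - [[0.2, 0, 0], [0, 0, 0], -0.8]

```text
clock: 8.95
eef_pos: [0.6046, 0.1837, 0.0691]
ee_rot: [-2.679, 1.57, -2.755]
contact_force: [-0.2, -0.2, -1.3]
gripper_width: 0.0233
```

Emit:
jog_arm:
  motion:
    - [[0.15, 0, 0], [0, 0, 0], -0.8]
    - [[0.15, 0, 0], [0, 0, 0], -0.8]
    - [[0, 0, 0], [0, 0, 0], -0.8]

```text
clock: 9.32
eef_pos: [0.605, 0.184, 0.0646]
ee_rot: [0.526, 1.569, 0.45]
contact_force: [-3.5, -0.9, 10.1]
gripper_width: 0.0231
```

Emit:
jog_arm:
  motion:
    - [[0.15, 0, 0], [0, 0, 0], -0.8]
    - [[0, 0, 0], [0, 0, 0], -0.8]

```text
clock: 9.57
eef_pos: [0.605, 0.1842, 0.0641]
ee_rot: [0.521, 1.568, 0.445]
contact_force: [-9.6, -2.0, 26.6]
gripper_width: 0.0231
```

Emit:
jog_arm:
  motion:
    - [[-0.2, 0, 0], [0, 0, 0], -0.8]
    - [[0, 0, 0], [0, 0, 0], 0.4]
    - [[0, 0, 0], [0, 0, 0], 0.4]
    - [[-0.6, 0, 0], [0, 0, 0], 0.5]
    - [[-1, 0, 0], [0, 0, 0], 0.5]

```text
clock: 10.2
eef_pos: [0.6044, 0.1836, 0.1034]
ee_rot: [-2.759, 1.569, -2.834]
contact_force: [-0.3, -0.0, -0.2]
gripper_width: 0.064
```

Emit:
jog_arm:
  motion:
    - [[-1, 0, 0], [0, 0, 0], 0.6]
    - [[-1, -0.5, -0.5], [0, 0, 0], 0.6]
    - [[-0.5, -1, -1], [0, 0, 0], 0.6]
    - [[0, -1, -1], [0, 0, 0], 0.6]
    - [[0, -1, -1], [0, 0, 0], 0.6]

```text
clock: 10.82
eef_pos: [0.5105, 0.1026, 0.167]
ee_rot: [0.117, 1.569, 0.041]
contact_force: [0.6, -1.0, 0.0]
gripper_width: 0.0683
```

```bash
cat >> h.py <<'E'
def knob(n,c,z0,z1,r=.04,f=None):
    im,d,ci=snap(n,f); P=pts(d,ci,np.ones_like(d,bool)); C=im[d>0].astype(int)
    m=(np.hypot(P[:,0]-c[0],P[:,1]-c[1])<r)&(P[:,2]>z0)&(P[:,2]<z1)&(C.max(1)-C.min(1)<50)&(C.min(1)>140)
    K=P[m]; print(n,len(K),K.mean(0).round(4),K.min(0).round(4),K.max(0).round(4)) if len(K) else print('none'); return K
E
python3 - <<'E'
from h import *
K=knob('wrist',(.606,.186),.085,.11,f='w4.png')
k=K[K[:,2]>np.median(K[:,2])-.003]; print('narrow top',np.percentile(K[:,2],[10,50,90]),'want .097')
knob('wrist',(.606,.186),.045,.075)
K=knob('wrist',(.4555,.117),.055,.068)
knob('scene',(.4555,.117),.055,.068,f='s4.png'); knob('scene',(.606,.186),.085,.11)
delta([K[:,0].mean(),K[:,1].mean(),.1])
E
```

```text
wrist 1699 [0.5999 0.1814 0.0947] [0.5882 0.1682 0.085 ] [0.6137 0.1939 0.098 ]
narrow top [0.09291376 0.09528463 0.09626879] want .097
wrist 6657 [0.6039 0.1911 0.0582] [0.5742 0.1523 0.0538] [0.6437 0.2212 0.075 ]
wrist 1736 [0.46   0.1238 0.0592] [0.4422 0.1056 0.055 ] [0.4772 0.1408 0.0615]
scene 76 [0.4557 0.1175 0.0578] [0.4376 0.0989 0.0554] [0.4724 0.136  0.0619]
scene 63 [0.6048 0.1771 0.093 ] [0.5911 0.1653 0.0858] [0.6161 0.192  0.0976]
t 11.07 pos [0.5119 0.1035 0.1668] F [0.3 0.5 0.5] w 0.0681
turn units [ 0.    0.02 -0.01] shift units now [ 2.67  0.65 -2.14] aligned [ 2.67  0.65 -2.13]
tool y,z world [0.076 0.997 0.001] [ 0.997 -0.076  0.002]
```

Emit:
jog_arm:
  motion:
    - [[0.5, 0.35, -1], [0, 0, 0], 0.6]
    - [[1, 0.3, -1], [0, 0, 0], 0.6]
    - [[1, 0, -0.13], [0, 0, 0], 0.6]
    - [[0.9, 0, 0], [0, 0, 0], 0.6]
    - [[0, 0, 0], [0, 0, 0], 0.6]

```text
clock: 11.7
eef_pos: [0.4588, 0.1239, 0.0798]
ee_rot: [-2.832, 1.568, -2.907]
contact_force: [-0.2, 0.4, -0.0]
gripper_width: 0.0683
```

```bash
python3 - <<'E'
from h import *
K=knob('wrist',(.459,.122),.055,.068,f='w5.png'); K=K[K[:,2]>np.median(K[:,2])-.002]
print(K.mean(0),np.ptp(K,axis=0))
delta([(K[:,0].min()+K[:,0].max())/2,(K[:,1].min()+K[:,1].max())/2,.022])
E
```

```text
wrist 3155 [0.4583 0.1233 0.0601] [0.4403 0.1043 0.055 ] [0.4757 0.1399 0.0624]
[0.45816697 0.12271646 0.06024807] [0.0352332  0.03567758 0.0041477 ]
t 11.75 pos [0.4597 0.124  0.0808] F [ 0.9 -0.1  0.1] w 0.0684
turn units [ 0.01 -0.01  0.  ] shift units now [ 2.35 -0.08 -0.07] aligned [ 2.35 -0.08 -0.07]
tool y,z world [ 0.075  0.997 -0.   ] [ 0.997 -0.075 -0.001]
```

Emit:
jog_arm:
  motion:
    - [[1, -0.06, -0.05], [0, 0, 0], 0.6]
    - [[0.8, 0, 0], [0, 0, 0], 0.6]
    - [[0.4, 0, 0], [0, 0, 0], 0.6]
    - [[0, 0, 0], [0, 0, 0], -0.5]
    - [[0, 0, 0], [0, 0, 0], -0.5]

```text
clock: 12.38
eef_pos: [0.4586, 0.1223, 0.027]
ee_rot: [0.29, 1.569, 0.215]
contact_force: [-2.7, 0.0, 7.8]
gripper_width: 0.0334
```

Emit:
jog_arm:
  motion:
    - [[0, 0, 0], [0, 0, 0], -0.6]
    - [[0, 0, 0], [0, 0, 0], -0.6]
    - [[-0.8, 0, 0], [0, 0, 0], -0.6]
    - [[-1, 0, 0.2], [0, 0, 0], -0.6]
    - [[-1, 0, 0.5], [0, 0, 0], -0.6]

```text
clock: 13.0
eef_pos: [0.4747, 0.1206, 0.0967]
ee_rot: [-2.703, 1.57, -2.778]
contact_force: [0.2, 0.1, -0.3]
gripper_width: 0.0335
```

Emit:
jog_arm:
  motion:
    - [[-1, 0, 0.8], [0, 0, 0], -0.6]
    - [[-1, 0, 0.8], [0, 0, 0], -0.6]
    - [[-0.4, -0.1, 1], [0, 0, 0], -0.6]
    - [[0, -0.1, 1], [0, 0, 0], -0.6]
    - [[0, 0, 0], [0, 0, 0], -0.6]

```text
clock: 13.62
eef_pos: [0.5656, 0.1086, 0.1557]
ee_rot: [-0.192, 1.57, -0.269]
contact_force: [0.2, 0.4, -0.3]
gripper_width: 0.0331
```

```bash
python3 - <<'E'
from h import *
im,d,ci=snap('wrist','w6.png'); P=pts(d,ci,np.ones_like(d,bool)); C=im[d>0].astype(int)
delta([.6006,.1064,.16]); s,_=tool()
W=(C.min(1)>140)&(C.max(1)-C.min(1)<50)&(P[:,2]>s['eef_pos'][2]-.02)&(np.hypot(*(P[:,:2]-s['eef_pos'][:2]).T)<.035)
K=P[W]-s['eef_pos']; h=K[:,2]
for i in range(12):
    k=K[(h>=-.02+i*.005)&(h<-.015+i*.005)]
    if len(k)>20: print(round(-.02+i*.005,3),len(k),k.mean(0).round(4),k.min(0).round(4),k.max(0).round(4))
B=(abs(P[:,2]-.057)<.004)&(P[:,0]>.54)&(P[:,0]<.66)&(P[:,1]>.05)&(P[:,1]<.25)
T=P[B]; print(cv2.minAreaRect((T[:,:2]*1000).astype(np.float32)))
N=T[(T[:,1]>.15)]; print('narrow blk rig x range',(Rg.T@(N[:,:2]-O).T).min(1),(Rg.T@(N[:,:2]-O).T).max(1))
np.savez('pics/w6.npz',P=P,d=d)
E
```

```text
t 13.68 pos [0.5642 0.1087 0.1555] F [ 0.1  0.7 -1. ] w 0.0333
turn units [-0.   -0.02  0.  ] shift units now [-0.18  0.02  1.46] aligned [-0.18  0.02  1.46]
tool y,z world [ 0.076  0.997 -0.   ] [ 0.997 -0.076 -0.001]
-0.01 60 [ 0.0059  0.0202 -0.0058] [-0.0222 -0.0055 -0.0084] [ 0.0252  0.0251 -0.005 ]
-0.005 2585 [ 0.0006  0.0127 -0.0023] [-0.0257 -0.01   -0.005 ] [ 0.0252  0.0253 -0.    ]
0.0 270 [-0.0019  0.0129  0.0023] [-0.0252 -0.0022  0.    ] [0.0181 0.0196 0.005 ]
0.005 268 [0.0006 0.0138 0.0075] [-0.0176 -0.0004  0.005 ] [0.0182 0.0174 0.01  ]
0.01 290 [0.0008 0.0139 0.0125] [-0.016   0.0023  0.01  ] [0.0186 0.0173 0.015 ]
0.015 329 [0.0012 0.0139 0.0175] [-0.0154  0.0029  0.015 ] [0.0187 0.0174 0.02  ]
0.02 338 [0.0014 0.0139 0.0225] [-0.0149  0.0027  0.02  ] [0.0188 0.0174 0.025 ]
0.025 399 [0.0016 0.0139 0.0277] [-0.0196  0.0054  0.025 ] [0.0254 0.0174 0.03  ]
0.03 5248 [0.0017 0.0007 0.0326] [-0.0207 -0.0184  0.03  ] [0.0258 0.0172 0.035 ]
0.035 164 [0.0032 0.0103 0.0374] [-0.0206 -0.0079  0.035 ] [0.0257 0.0129 0.04  ]
((601.7023315429688, 136.3480224609375), (163.9241485595703, 66.14672088623047), 85.60957336425781)
narrow blk rig x range [-0.03334275  0.08128788] [0.03266688 0.14749293]
```

View pics/w6.png

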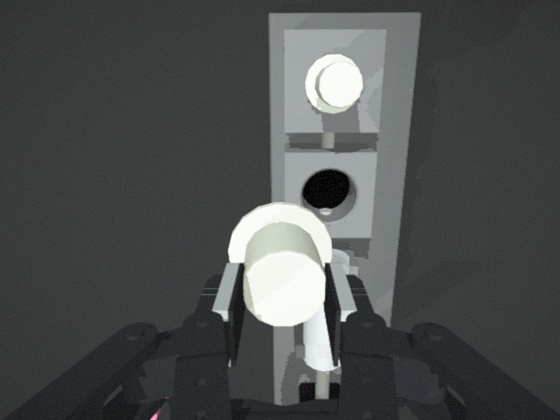

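```bash
python3 - <<'E'
from h import *
f=np.load('pics/w6.npz'); d=f['d'];P=f['P']; ci=ctrl.camera_info('wrist')
mz=np.full(d.shape,9.); mz[d>0]=P[:,2]
hm=(mz<.052); r=np.zeros_like(hm); r[160:222,296:362]=1; hm&=r
c=max(cv2.findContours(hm.astype(np.uint8),0,1)[0],key=cv2.contourArea)[:,0]
R=np.array(ci['R']);o=-R.T@ci['t']
ray=np.c_[(c[:,0]-ci['cx'])/ci['fx'],(c[:,1]-ci['cy'])/ci['fy'],np.ones(len(c))]@R
Q=o+ray*((.057-o[2])/ray[:,2])[:,None]
cc,rr=cv2.minEnclosingCircle((Q[:,:2]*1000).astype(np.float32)); print(cc,rr,Rg.T@(np.array(cc)/1000-O))
delta([cc[0]/1000,cc[1]/1000+.0007,.09])
E
```

```text
(598.7320556640625, 106.49988555908203) 19.994497299194336 [-0.00097176  0.03552883]
t 13.68 pos [0.5642 0.1087 0.1555] F [ 0.1  0.7 -1. ] w 0.0333
turn units [-0.   -0.02  0.  ] shift units now [2.62 0.05 1.39] aligned [2.62 0.05 1.38]
tool y,z world [ 0.076  0.997 -0.   ] [ 0.997 -0.076 -0.001]
```

Emit:
jog_arm:
  motion:
    - [[0, 0.03, 0.75], [0, 0, 0], -0.6]
    - [[0.7, 0.03, 0.66], [0, 0, 0], -0.6]
    - [[1, 0, 0], [0, 0, 0], -0.6]
    - [[0.7, 0, 0], [0, 0, 0], -0.6]
    - [[0, 0, 0], [0, 0, 0], -0.6]

```text
clock: 14.3
eef_pos: [0.5974, 0.1077, 0.0945]
ee_rot: [-2.909, 1.566, -2.984]
contact_force: [-0.7, -0.2, -0.2]
gripper_width: 0.0331
```

```bash
python3 -c "
from h import *
delta([.5993,.1072,.064])"
```

```text
t 14.3 pos [0.5974 0.1077 0.0945] F [-0.7 -0.2 -0.2] w 0.0331
turn units [ 0.01 -0.05  0.01] shift units now [ 1.22 -0.01  0.08] aligned [ 1.22 -0.01  0.08]
tool y,z world [ 0.075  0.997 -0.001] [ 0.997 -0.075 -0.005]
```

Settling lag explains the rest; continue down.

Emit:
jog_arm:
  motion:
    - [[0.3, 0, 0.02], [0, 0, 0], -0.6]
    - [[0.3, 0, 0], [0, 0, 0], -0.6]
    - [[0.3, 0, 0], [0, 0, 0], -0.6]
    - [[0, 0, 0], [0, 0, 0], -0.6]

```text
clock: 14.8
eef_pos: [0.5998, 0.1076, 0.0728]
ee_rot: [-2.863, 1.569, -2.939]
contact_force: [-0.4, -0.3, -0.4]
gripper_width: 0.0335
```

Emit:
jog_arm:
  motion:
    - [[0.15, 0, 0], [0, 0, 0], -0.6]
    - [[0.1, 0, 0], [0, 0, 0], -0.6]
    - [[0, 0, 0], [0, 0, 0], -0.6]

```text
clock: 15.18
eef_pos: [0.6002, 0.1076, 0.0671]
ee_rot: [-2.582, 1.57, -2.658]
contact_force: [1.2, 0.0, -0.1]
gripper_width: 0.0335
```

Emit:
jog_arm:
  motion:
    - [[0.15, 0, 0], [0, 0, 0], -0.6]
    - [[0.1, 0, 0], [0, 0, 0], -0.6]
    - [[0.05, 0, 0], [0, 0, 0], -0.6]
    - [[0, 0, 0], [0, 0, 0], -0.6]

```text
clock: 15.68
eef_pos: [0.6006, 0.1079, 0.0643]
ee_rot: [0.303, 1.568, 0.227]
contact_force: [-7.7, -0.7, 22.1]
gripper_width: 0.0333
```

Emit:
jog_arm:
  motion:
    - [[-0.2, 0, 0], [0, 0, 0], -0.6]
    - [[0, 0, 0], [0, 0, 0], 0.6]
    - [[0, 0, 0], [0, 0, 0], 0.6]
    - [[-0.6, 0, 0], [0, 0, 0], 0.6]
    - [[-1, 0, 0], [0, 0, 0], 0.6]

```text
clock: 16.3
eef_pos: [0.5998, 0.1076, 0.1048]
ee_rot: [-2.866, 1.569, -2.941]
contact_force: [-0.4, 0.3, 0.3]
gripper_width: 0.0681
```

Emit:
jog_arm:
  motion:
    - [[-1, 0, 0], [0, 0, 0], 0.6]
    - [[-1, -0.3, 0], [0, 0, 0], 0.6]
    - [[-1, -1, 0], [0, 0, 0], 0.6]
    - [[-0.6, -1, 0], [0, 0, 0], 0.6]
    - [[0, -1, 0], [0, 0, 0], 0.6]

```text
clock: 16.92
eef_pos: [0.595, 0.0247, 0.1973]
ee_rot: [0.069, 1.567, -0.007]
contact_force: [0.1, -0.8, 0.0]
gripper_width: 0.0685
```

```bash
python3 - <<'E'
from h import *
K=knob('wrist',(.6,.107),.085,.11,f='w7.png'); print('wide top',np.percentile(K[:,2],[10,50,90]))
K=knob('wrist',(.606,.186),.085,.11); print('nar top',np.percentile(K[:,2],[10,50,90]))
print(ctrl.state()['qpos'])
delta([*rig2w([0,-.17]),.17],YAW+np.pi/2)
delta([*rig2w([0,-.17]),.17])
E
```

```text
wrist 2256 [0.6003 0.1041 0.0953] [0.5826 0.0862 0.0916] [0.6178 0.1217 0.0981]
wide top [0.0942894  0.09532232 0.09627574]
noneTraceback (most recent call last):
  File "<stdin>", line 3, in <module>
    return _quantile_unchecked(
        a, q, axis, out, overwrite_input, method, keepdims, weights)
    return _ureduce(a,
                    func=_quantile_ureduce_func,
    ...<5 lines>...
                    overwrite_input=overwrite_input,
                    method=method)
    r = func(a, **kwargs)
    result = _quantile(arr,
                       quantiles=q,
    ...<2 lines>...
                       out=out,
                       weights=wgt)
    slices_having_nans = np.isnan(arr[-1, ...])
                                  ~~~^^^^^^^^^
IndexError: index -1 is out of bounds for axis 0 with size 0
```

View pics/w7.png

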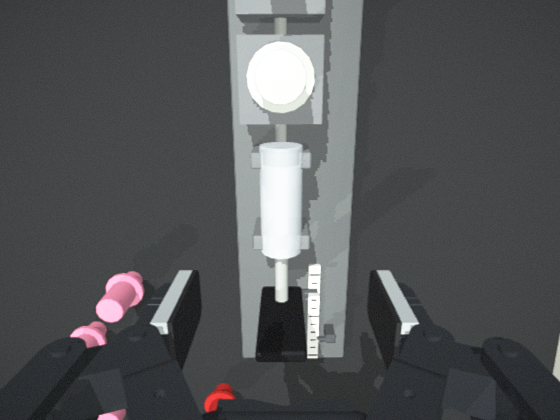

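Emit:
jog_arm:
  motion:
    - [[0, -1, 0], [0, 0, 0], 0.3]
    - [[0, -1, 0], [0, 0, 0], 0.3]
    - [[0, -1, 0], [0, 0, 0], 0.3]
    - [[0, -1, 0], [0, 0, 0], 0.3]
    - [[0, -0.9, 0], [1, 0, 0], 0.3]

```text
clock: 17.65
eef_pos: [0.5849, -0.0967, 0.195]
ee_rot: [1.366, 1.57, 1.201]
contact_force: [-0.1, -0.6, 0.1]
gripper_width: 0.0557
```

Emit:
jog_arm:
  motion:
    - [[0, 0, 0], [1, 0, 0], 0.2]
    - [[0, 0, 0], [1, 0, 0], 0.2]
    - [[0, 0, 0], [1, 0, 0], 0.2]
    - [[0, 0, 0], [1, 0, 0], 0.2]
    - [[0, 0, 0], [1, 0, 0], 0.2]

```text
clock: 18.27
eef_pos: [0.585, -0.0959, 0.195]
ee_rot: [2.02, 1.57, 1.418]
contact_force: [0.4, -0.2, 0.2]
gripper_width: 0.0515
```

Emit:
jog_arm:
  motion:
    - [[0, 0, 0], [1, 0, 0], 0.2]
    - [[0, 0, 0], [1, 0, 0], 0.2]
    - [[0, 0, 0], [1, 0, 0], 0.2]
    - [[0, 0, 0], [1, 0, 0], 0.2]
    - [[0, 0, 0], [1, 0, 0], 0.2]

```text
clock: 18.9
eef_pos: [0.585, -0.0958, 0.195]
ee_rot: [2.35, 1.57, 1.311]
contact_force: [-1.4, -0.1, -0.5]
gripper_width: 0.0514
```

Emit:
jog_arm:
  motion:
    - [[0, 0, 0], [1, 0, 0], 0.2]
    - [[0, 0, 0], [1, 0, 0], 0.2]
    - [[0, 0, 0], [1, 0, 0], 0.2]
    - [[0, 0, 0], [1, 0, 0], 0.2]
    - [[0, 0, 0], [1, 0, 0], 0.2]

```text
clock: 19.52
eef_pos: [0.585, -0.0958, 0.195]
ee_rot: [3.028, 1.57, 1.553]
contact_force: [0.7, 0.1, 0.5]
gripper_width: 0.0512
```

Emit:
jog_arm:
  motion:
    - [[0, 0, 0], [1, 0, 0], 0.2]
    - [[0, 0, 0], [1, 0, 0], 0.2]
    - [[0, 0, 0], [0, 0, 0], 0.2]

```text
clock: 19.9
eef_pos: [0.585, -0.096, 0.195]
ee_rot: [3.029, 1.57, 1.384]
contact_force: [0.2, 0.7, -0.3]
gripper_width: 0.0512
```

```bash
python3 - <<'E'
from h import *
im,d,ci=snap('wrist','w8.png'); P=pts(d,ci,np.ones_like(d,bool)); np.savez('pics/w8.npz',P=P,d=d)
print(ctrl.state()['qpos'].round(2))
rg=(P[:,:2]-O)@Rg
H=(P[:,2]>.122)&(P[:,2]<.137)&(abs(rg[:,0])<.035)&(abs(rg[:,1]+.17)<.03)
print('handle rig',rg[H].min(0),rg[H].max(0),H.sum(),np.median(P[H,2]))
h=rig2w((rg[H].min(0)+rg[H].max(0))/2)
delta([h[0],h[1],.094],YAW+np.pi/2)
for t in ['mark','pointer']:
    for r in ctrl.cut_out(t,'wrist')[:2]: print(t,r['conf'],r['rect'])
M=(P[:,2]>.02)&(P[:,2]<.04)&(rg[:,0]>.02)&(rg[:,0]<.075)&(rg[:,1]<-.14)
U=np.argwhere(d>0)
q=np.c_[rg[M],P[M,2]]; 
for lo in np.arange(-.27,-.14,.005):
    k=q[(q[:,1]>=lo)&(q[:,1]<lo+.005)]
    if len(k)>8: print(round(lo,3),len(k),k.min(0).round(3),k.max(0).round(3))
E
```

```text
[-0.18  0.35  1.54  0.    1.25  1.46]
handle rig [-0.01785607 -0.17090012] [ 0.02140076 -0.16141266] 856 0.128802895483067
t 19.95 pos [ 0.585  -0.0961  0.1949] F [-0.6  0.1 -0. ] w 0.0517
turn units [ 0.02 -0.   -0.  ] shift units now [ 4.04  0.04 -0.05] aligned [ 4.04  0.04 -0.06]
tool y,z world [ 0.997 -0.074  0.   ] [-0.074 -0.997 -0.   ]
mark 0.6 [339.3, 109.3, 355.3, 135.0]
pointer 0.75 [215.6, 137.1, 288.4, 237.6]
-0.23 62 [ 0.039 -0.229  0.029] [ 0.058 -0.225  0.033]
-0.225 103 [ 0.039 -0.225  0.029] [ 0.058 -0.22   0.034]
-0.22 34 [ 0.048 -0.22   0.02 ] [ 0.058 -0.219  0.032]
-0.17 64 [ 0.02  -0.17   0.032] [ 0.037 -0.166  0.04 ]
-0.165 24 [ 0.021 -0.165  0.032] [ 0.037 -0.162  0.038]
```

View pics/w8.png

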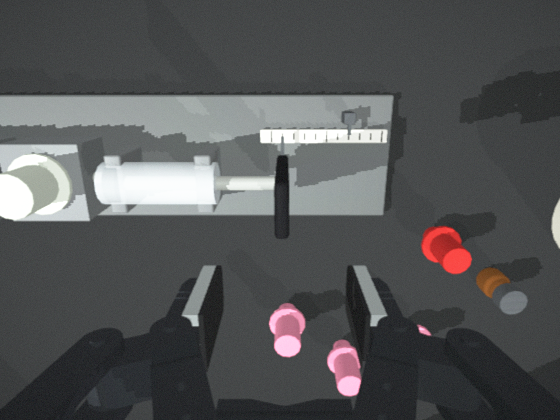

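Emit:
jog_arm:
  motion:
    - [[0.8, 0.04, -0.05], [0, 0, 0], 0.1]
    - [[1, 0, 0], [0, 0, 0], 0.1]
    - [[1, 0, 0], [0, 0, 0], 0.1]
    - [[0.9, 0, 0], [0, 0, 0], 0.1]
    - [[0.35, 0, 0], [0, 0, 0], 0.1]
  squeeze: 80

```text
clock: 20.68
eef_pos: [0.5851, -0.0953, 0.0923]
ee_rot: [-1.667, 1.568, 2.97]
contact_force: [-0.3, 0.3, 0.0]
gripper_width: 0.0469
```

Emit:
jog_arm:
  motion:
    - [[0, 0, 0], [0, 0, 0], 0.1]
    - [[0, 0, 0], [0, 0, 0], -1]
    - [[0, 0, 0], [0, 0, 0], -1]
    - [[0, 0, 0], [0, 0, 0], -1]
    - [[0, 0, 0], [0, 0, 0], -1]

```text
clock: 21.3
eef_pos: [0.5866, -0.0948, 0.0948]
ee_rot: [2.089, 1.568, 0.443]
contact_force: [-1.1, 3.8, 6.8]
gripper_width: 0.0073
```

```bash
cat >> h.py <<'E'
def pm(f=None):
    im,d,ci=snap('wrist',f); P=pts(d,ci,np.ones_like(d,bool)); rg=(P[:,:2]-O)@Rg; z=P[:,2]
    M=(z>.025)&(z<.037)&(rg[:,0]>.041)&(rg[:,0]<.047)&(rg[:,1]<-.19)&(rg[:,1]>-.26)
    T=(z>.024)&(z<.040)&(rg[:,0]>.024)&(rg[:,0]<.0365)&(rg[:,1]<-.14)&(rg[:,1]>-.26)
    for n,m in (('blade',M),('pointer',T)): print(n,m.sum(),(np.percentile(rg[m,1],[5,50,95]).round(4),rg[m].mean(0).round(4)) if m.any() else '')
    return im
E
python3 -c "
from h import *
pm('w9.png'); delta([.584,-.097,.094],YAW+np.pi/2)"
```

```text
blade 56 (array([-0.2253, -0.2237, -0.2225]), array([ 0.044 , -0.2237]))
pointer 82 (array([-0.1673, -0.166 , -0.1654]), array([ 0.0305, -0.1663]))
t 21.35 pos [ 0.5866 -0.0948  0.0948] F [0.3 4.2 6.3] w 0.0072
turn units [ 0.   -0.01 -0.02] shift units now [ 0.03 -0.1   0.1 ] aligned [ 0.03 -0.1   0.1 ]
tool y,z world [ 0.997 -0.076  0.002] [-0.076 -0.997 -0.001]
```

Emit:
jog_arm:
  motion:
    - [[0, 0, 0.5], [0, 0, 0], -1]
    - [[0, 0, 0.6], [0, 0, 0], -1]
    - [[0, 0, 0.6], [0, 0, 0], -1]
    - [[0, 0, 0.5], [0, 0, 0], -1]
    - [[0, 0, 0], [0, 0, 0], -1]

```text
clock: 21.98
eef_pos: [0.5826, -0.1482, 0.0948]
ee_rot: [2.715, 1.565, 1.067]
contact_force: [0.3, 11.1, 7.1]
gripper_width: 0.0069
```

Emit:
jog_arm:
  motion:
    - [[0, 0, 0], [0, 0, 0], -1]
    - [[0, 0, 0], [0, 0, 0], -1]

```text
clock: 22.22
eef_pos: [0.5827, -0.1474, 0.0948]
ee_rot: [2.742, 1.565, 1.095]
contact_force: [0.6, 10.5, 6.9]
gripper_width: 0.007
```

```bash
python3 -c "
from h import *
im=pm('w10.png'); print('tcp rig',Rg.T@(ctrl.state()['eef_pos'][:2]-O)); delta([.584,-.097,.094],YAW+np.pi/2)
pm()
cv2.imwrite('pics/v10.png',cv2.resize(im[40:260,180:420],None,fx=2.5,fy=2.5,interpolation=cv2.INTER_CUBIC))"
```

```text
blade 49 (array([-0.2254, -0.2241, -0.2229]), array([ 0.044 , -0.2241]))
pointer 98 (array([-0.2204, -0.2192, -0.2179]), array([ 0.0302, -0.2192]))
tcp rig [ 0.00231507 -0.21884366]
t 22.27 pos [ 0.5827 -0.1474  0.0948] F [-0.4 10.9  6.5] w 0.007
turn units [-0.01 -0.06 -0.02] shift units now [ 0.04 -0.1  -2.01] aligned [ 0.03 -0.1  -2.01]
tool y,z world [ 0.997 -0.077  0.002] [-0.077 -0.997 -0.005]
blade 49 (array([-0.2253, -0.2241, -0.2229]), array([ 0.044 , -0.2241]))
pointer 96 (array([-0.2204, -0.2192, -0.2179]), array([ 0.0302, -0.2192]))
```

View pics/v10.png

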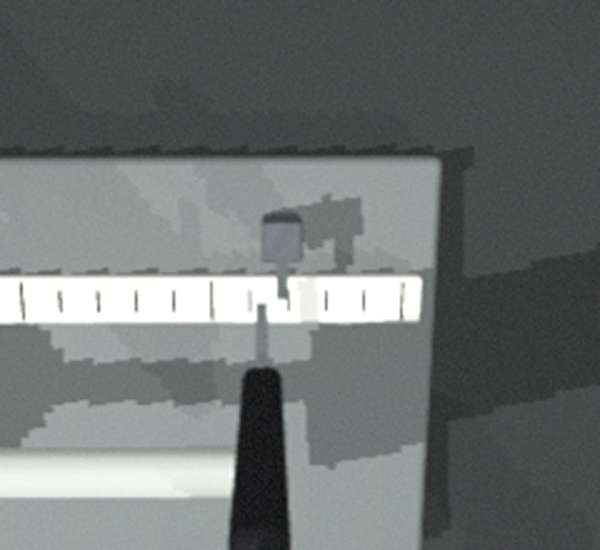

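Emit:
jog_arm:
  motion:
    - [[0, 0, 0.1], [0, 0, 0], -1]
    - [[0, 0, 0.1], [0, 0, 0], -1]
    - [[0, 0, 0], [0, 0, 0], -1]
    - [[0, 0, 0], [0, 0, 0], -1]

```text
clock: 22.82
eef_pos: [0.5823, -0.1522, 0.0948]
ee_rot: [2.775, 1.565, 1.128]
contact_force: [1.1, 10.2, 5.6]
gripper_width: 0.0069
```

```bash
python3 -c "
from h import *
im=pm('w11.png'); delta([.584,-.097,.094],YAW+np.pi/2)
cv2.imwrite('pics/v11.png',cv2.resize(im[80:220,210:390],None,fx=4,fy=4,interpolation=cv2.INTER_CUBIC))"
```

```text
blade 50 (array([-0.2251, -0.2239, -0.2227]), array([ 0.0439, -0.2239]))
pointer 96 (array([-0.2252, -0.2239, -0.2227]), array([ 0.0303, -0.2239]))
t 22.88 pos [ 0.5823 -0.1521  0.0948] F [ 1.3 11.3  6.3] w 0.0072
turn units [-0.01 -0.06 -0.02] shift units now [ 0.04 -0.1  -2.2 ] aligned [ 0.03 -0.1  -2.2 ]
tool y,z world [ 0.997 -0.077  0.002] [-0.077 -0.997 -0.005]
```

View pics/v11.png

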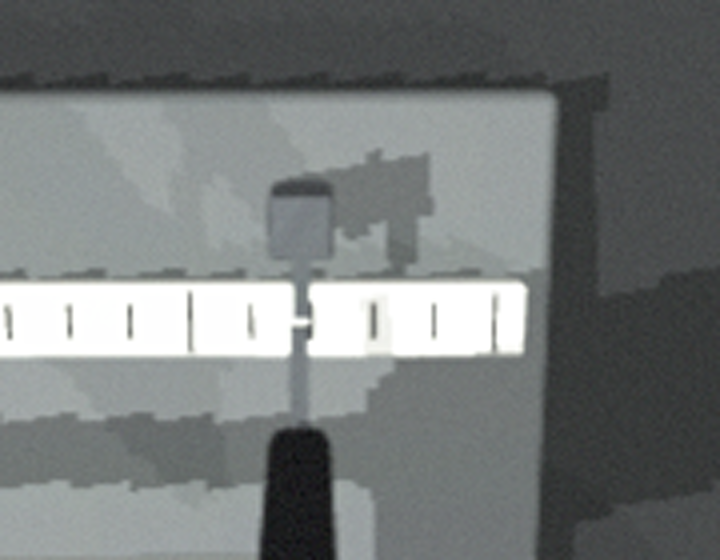

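Emit:
jog_arm:
  motion:
    - [[0, 0, 0], [0, 0, 0], -1]
    - [[0, 0, 0], [0, 0, 0], -1]
    - [[0, 0, 0], [0, 0, 0], -1]
    - [[0, 0, 0], [0, 0, 0], -1]

```text
clock: 23.38
eef_pos: [0.5823, -0.1521, 0.0948]
ee_rot: [2.774, 1.565, 1.127]
contact_force: [1.8, 10.8, 5.9]
gripper_width: 0.0073
```

```bash
python3 -c "
from h import *
pm()
for c in ((.606,.186),(.6,.107)):
    K=knob('scene',c,.085,.11); print(np.percentile(K[:,2],[10,50,90]) if len(K) else '')
delta([.584,-.097,.094],YAW+np.pi/2)
ctrl.finish_job()"
```

```text
blade 47 (array([-0.2251, -0.2239, -0.2226]), array([ 0.044 , -0.2239]))
pointer 95 (array([-0.2251, -0.2239, -0.2226]), array([ 0.0302, -0.2239]))
scene 67 [0.6051 0.1763 0.0929] [0.5906 0.1668 0.0853] [0.6169 0.1929 0.0989]
[0.08632532 0.09392472 0.0971874 ]
scene 120 [0.6    0.1004 0.0935] [0.5818 0.0841 0.0851] [0.6163 0.1199 0.0989]
[0.08909262 0.09413703 0.09659498]
t 23.52 pos [ 0.5823 -0.1521  0.0948] F [ 1.  11.7  6.9] w 0.0072
turn units [-0.01 -0.06 -0.02] shift units now [ 0.04 -0.1  -2.2 ] aligned [ 0.03 -0.1  -2.2 ]
tool y,z world [ 0.997 -0.077  0.002] [-0.077 -0.997 -0.005]
the job is handed in; nothing more can be done
```

The job is handed in, at about 23.5 s on the clock. Both ports are plugged and the plunger is held at the mark. No verdict was reported.

- **Stoppers:** I put the white narrow stopper in the far (narrow) port and the white wide one in the near (wide) port. Each was pushed down until it met firm resistance (about 27 N and 22 N), then let go. From the wrist camera, both knob tops measured about 95–96 mm high, against 97 mm expected when fully home. Both looked upright and centred.
- **Plunger:** I then gripped the handle and drew it out about 58 mm. Pointer and blade both read −223.9 mm along the rig, and the last two readings, half a second apart, agreed. The wrist picture shows them in line, and the grip is still closed at 80 N.
- **Disagreement:** The scene camera read positions several mm off from the wrist camera, up to about 10 mm on the seated stoppers. I went by the wrist camera for the grasps and fits.
- **Not checked:** I kept clear of the bottle, vial, pot and the pink and red look-alikes, but I did not re-measure them at the end.

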